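# Close the embedding mould and hold it shut

### The arm

A 6-joint arm with a two-finger parallel gripper is mounted at the origin on a cart in front of the work surface, level with it; the furniture and walls round the work are solid. World frame = base frame: x ahead of the robot, y to its left, z up, the work surface at z = 0. Lengths are in m, angles in rad, forces in N, time in s.
With the tool pointing down it reaches from about 0.25 to 0.725 m from the base axis. Payload 4 kg.
Tool frame: the origin (TCP) lies midway between the tips of the shut fingers; the grasp point (between the pads) lies 19 mm behind it; z points along the fingers, y is the line along which they close (so a half turn about z gives the same grasp; the last joint's range is limited). The gripper opens to 85 mm and grips with 20 to 120 N. Pads are 22 mm wide; open, the fingers measure 114 mm over their backs; the gripper's body (76 mm by 85 mm) begins 54 mm behind the grasp point. The pads swing forward as they close: fully open they stand 13 mm farther back than shut.
Start: joints at [-1.322, 0.241, 0.005, 1.335, 0, 1.571], TCP at [0.123, -0.485, 0.231] pointing down, gripper open.
Joint ranges: [-2.72, 2.72], [-1.05, 1.87], [-1.09, 1.28], [-1.99, 2.15], [-1.42, 1.44], [-3.14, 3.14]. Speed limits (rad/s): [2.79, 2.79, 3.14, 3.14, 3.14, 3.14].

### API

Orientations are given as a unit quaternion [x, y, z, w].
In Python, from workcell import get_obs, camera, job_done, silhouettes gives the robot as it stands. The module is installed in compiled form; this text tells all that it offers.
- The arm moves only by the tool drive_tool, never from a script. Its argument "increments" is a list of rows, each a list of 3 entries, a list of its own where there are three numbers: the shift along the world's x, y, z in mm, then the turn, a rotation vector about the world's x, y, z in degrees, then the opening, from 0 (shut) to 1 (fully open). A call has 1 to 8 rows; each row shifts and turns the commanded pose from where the row before left it; what a row does not reach is not made up. A row lasts 1/12 s, in which the tool goes at most 41.7 mm and 7.16 degrees, less where a joint would pass 70% of its speed; a pose out of reach is approached as far as the arm can. A call is refused whole if a number of a shift passes 41.7 or a number of a turn 7.16, either way. A call with a gripper value outside its range is refused whole. The fingers move at their own pace and stop on an object; the grip force is fixed at half the most. Time passes only in rows, so rows that do not move let the fingers close. It gives the time, the measured TCP pose, the force, the opening and the grip force at its end, in the units of the state.
- get_obs(): the state, without advancing time (a new reading comes with each control period).
- camera(name): name is "scene" or "top" or "wrist"; returns a dict with "image" (384x512x3 uint8, red, green, blue), "K" (3x3 intrinsics, pixels), "view" (4x4, takes a point from world to camera coordinates). Camera axes: x right, y down, z forward; pixel columns grow to the right and rows downward; lengths in m; the calibration is good to about 2 mm. A picture is of the moment at which its call begins. There is no depth.
- job_done(): hands the job in; it is judged then, once.
Trained networks look in a picture, given as the dict that the camera call returned (one of the last four; its "shot" number tells which), for a name from the list of things; names that differ only in an ending like _2 or _b are one class to them, and where a whole thing is asked for, a point or a joint stands for the part that bears it (a point fixed in the world has none). Each returns a list of dicts, best first, with "conf" (0 to 1); they miss things now and then, are a little off and sometimes report something else, mostly with a low value. They report only what shows in the picture. A call takes as long as a camera call.
- silhouettes(query, picture): "region" (384x512 bool, what is visible of it) and "bbox" ([left, top, right, bottom] in pixels, round what is visible of it).
The state is a dict: "clock": time; "joint_pos": joint angles; "joint_vel": joint speeds; "tau": joint torques, N m; "eef_pos": TCP position; "tool_rot": TCP orientation; "ft_force": force on the tool from outside, world axes, zero at the start; "ft_torque": the same for the moment, N m; "grip_width": finger opening in m; "grasp_force": force on a finger pad.
Only numpy, scipy, OpenCV 4.12 (cv2) and the standard library are available. Lean on these libraries where they do the work, as an engineer would, in place of code of your own. Each camera call takes 0.05 s, during which the arm holds its last target. There are 200 camera calls.

### The job

Pull the drawer of the low wooden cabinet out to its stop and leave it open, take the upper half of the aluminium mould out of it by its grip rib, and set it on the lower half so that both dowels enter their holes and the two faces meet all round. Keep hold of the rib and press the halves together with about 15 N, and finish while still holding them pressed. Do not push the lower half along the desk by more than a couple of centimetres, and leave the rock box, the petri dish and the loupe alone.

Things in the scene. Friction and masses are not known exactly. Their poses are not given: they have to be found in the camera images.
- cabinet_drawer0 (a joint): Opening of the cabinet's drawer: 0 shut, grows to 0.175 m at its stop, where the upper half lies clear of the cabinet's top. It slides toward the cabinet's front with light friction (about 1 N) and stays where it is left; starts shut or up to 10 mm open.
- cabinet_drawer0_handle (a point): Middle of the drawer's handle, a level round steel bar 11 mm thick, 110 mm long along the cabinet's y, on two posts 42 mm either side of the middle. It is 45 mm above the desk and 35 mm in front of the drawer's front panel (panel top 70 mm above the desk). Moves with the drawer.
- cabinet: Low wooden cabinet with one drawer, fixed, 220 deep (x) x 200 wide (y) x 82 mm high. Origin: centre of its underside; its -x axis points out of the front, the way the drawer opens. The drawer inside is 175 (x) x 158 (y) mm; its floor is 22 mm and its wall tops are 60 mm above the desk. The upper half lies in it.
- mould_upper: Upper half: loose aluminium plate 100 (x) x 70 (y) x 18 mm, 0.24-0.38 kg, face down on the drawer's floor, grip rib on top. Origin: centre of its flat underside; z up. Through holes: 13.5 mm wide at (x +36, y +22) mm, 9.5 mm wide at (-36, -22) mm; a round pocket 37 mm wide in the underside. Starts within 45 degrees of the way round that fits.
- upper_grip (a point): Centre of the grip rib, 30 mm above the upper half's underside; axes as mould_upper. The rib is 60 mm along x, 22 mm thick along y and rises from 18 to 42 mm above the underside.
- mould_lower: Lower half: aluminium, 0.95 kg, loose on the desk: foot plate 124 (x) x 94 (y) x 8 mm, on it a block 100 x 70 mm, its flat top 30 mm above the desk with a round pocket 36 mm wide. Origin: centre of its underside; z up. Two steel dowels rise 14 mm above that top, their last 5 mm tapered: 12 mm thick at (x +36, y +22) mm, 8 mm thick at (-36, -22) mm.
- lower_face (a point): Centre of the lower half's flat top, 30 mm above its underside; axes as mould_lower. The upper half is seated when its origin is here and its x axis lies along this x axis (it fits only that way round).
- rock_box: Clear box with a rock in it, 45 x 45 x 38 mm, loose bystander. Origin: centre of its underside.
- petri_dish: Round clear dish, 60 mm wide, 13 mm high, loose bystander. Origin: centre of its underside.
- loupe: Small folding loupe, 36 x 26 x 16 mm, loose bystander. Origin: centre of its underside.
- chest_edge (a point): Point on the desk under the front top edge of the tall fixed wooden chest behind the lower half; keep the arm and the wrist clear of it. The chest is 374 mm high; its front top edge runs along world y at this x, from 330 mm to the left (+y) to 135 mm to the right of this point. It never moves.

How it is judged:
On the way, in this order (a step that is already met when the one before it is completed fails the run):
1. the drawer is pulled out to its stop (value of joint cabinet_drawer0 above 0.167 m), for 0.1 s.
2. the upper half is lifted off the drawer's floor by the gripper (height (world z) of mould_upper above 0.05 m and contact force between the fingers and mould_upper above 1 N), for 0.1 s.
At the end, for the whole second after the job is handed in: Upper half on the lower half within 3 mm sideways and 0.05 rad, faces shut to 1.5 mm, lower half flat on the desk; the gripper still holds the upper half and presses the halves together with 8 to 45 N (the upper half weighs under 4 N); the drawer is out by more than 150 mm (horizontal distance between mould_upper and lower_face below 0.003 m and z of mould_upper in the frame of lower_face between -0.002 and 0.0015 m and angle between the x axis of mould_upper and the x axis of mould_lower, either way round below 0.05 rad and angle between the z axis of mould_upper and the z axis of mould_lower, either way round below 0.02 rad and angle between mould_lower's own z axis and vertical below 0.03 rad and height (world z) of mould_lower below 0.004 m and contact force between mould_upper and mould_lower between 8 and 45 N and contact force between the fingers and mould_upper above 3 N and value of joint cabinet_drawer0 above 0.15 m); the arm keeps its last pose, push and grip.
It fails at once if the rock box is disturbed (moved more than 20 mm) (distance of rock_box from where it was at the start of the episode above 0.02 m).
It fails at once if the petri dish is disturbed (moved more than 20 mm) (distance of petri_dish from where it was at the start of the episode above 0.02 m).
It fails at once if the loupe is disturbed (moved more than 20 mm) (distance of loupe from where it was at the start of the episode above 0.02 m).
It fails at once if the lower half is shoved along the desk (more than 30 mm) (distance of mould_lower from where it was at the start of the episode above 0.03 m).
It also fails if it takes over 61 s, if anything falls off the work surface, if the arm or the gripper's body presses on something with over 40 N, if the wrist force passes 120 N, or if a joint passes its speed limit or range.

## Working session

There is one attempt and no reset: what is moved stays moved. The work goes in short steps, Python scripts to look and compute and a tool call to move; the robot and the scene stay as the last step left them, time stands still between calls to the robot, and variables do not carry over. Pictures are saved under pics/ and viewed, at most 10 in all, crops included, and the job is handed in when it is done.

Besides the shell and the picture viewer there is one more tool, called after ">>>" as a command line: name --argument value ..., lists and objects as JSON in quotes. drive_tool: Moves the arm, as the interface text tells. Its arguments: {"type":"object","properties":{"increments":{"type":"array"}},"required":["increments"]}

```bash
mkdir -p pics
cat > h.py <<'E'
import numpy as np, cv2
from workcell import get_obs, camera, job_done, silhouettes
def ray(c,u,v):
    V=np.array(c['view']);R=V[:3,:3];t=V[:3,3]
    d=R.T@np.linalg.inv(c['K'])@np.array([u,v,1.]);return -R.T@t,d
def atz(c,u,v,z):
    o,d=ray(c,u,v);return o+d*(z-o[2])/d[2]
def proj(c,p):
    V=np.array(c['view']);p=np.atleast_2d(p);q=(V[:3,:3]@p.T).T+V[:3,3];q=(np.array(c['K'])@q.T).T
    return q[:,:2]/q[:,2:]
def save(c,n,s=1,box=None):
    im=c['image'][...,::-1]
    if box: im=im[box[1]:box[3],box[0]:box[2]]
    cv2.imwrite('pics/'+n,cv2.resize(im,None,fx=s,fy=s,interpolation=cv2.INTER_CUBIC))
E
python3 - <<'E'
from h import *
o=get_obs();print({k:np.round(v,3) for k,v in o.items()})
P={}
for n in ['scene','top']:
    c=camera(n);P[n]=c
    o_,d=ray(c,256,192);print(n,o_.round(3),(d/np.linalg.norm(d)).round(3),c['K'][0][0])
    for q in ['cabinet','cabinet_drawer0_handle','mould_upper','mould_lower','rock_box','petri_dish','loupe']:
        for s in silhouettes(q,c)[:2]:
            r=s['region'];v,u=np.nonzero(r);print(q,round(s['conf'],2),s['bbox'],r.sum(),atz(c,u.mean(),v.mean(),0.03).round(3))
im=np.hstack([P[n]['image'][...,::-1] for n in P]);cv2.imwrite('pics/a.png',cv2.resize(im,(800,300)))
cv2.imwrite('pics/top.png',cv2.resize(P['top']['image'][...,::-1],(800,600)))
cv2.imwrite('pics/scene.png',cv2.resize(P['scene']['image'][...,::-1],(800,600)))
E
```

```text
{'clock': np.float64(0.0), 'joint_pos': array([-1.322,  0.241,  0.004,  1.335, -0.   ,  1.571]), 'joint_vel': array([-0.001, -0.001, -0.   ,  0.002, -0.002,  0.   ]), 'tau': array([ 1.0000e-03, -3.7232e+01,  2.5241e+01,  1.7000e-02, -0.0000e+00,
        0.0000e+00]), 'eef_pos': array([ 0.123, -0.484,  0.23 ]), 'tool_rot': array([ 0.992,  0.124, -0.   , -0.001]), 'ft_force': array([ 0.179, -0.093,  0.031]), 'ft_torque': array([-0.009, -0.004,  0.008]), 'grasp_force': np.float64(0.0), 'grip_width': np.float64(0.086)}
scene [0.076 0.569 0.511] [ 0.588 -0.606 -0.536] 363.5733570753542
cabinet 0.9 [243.8, 111.5, 340.0, 167.2] 3872 [ 0.744 -0.28   0.03 ]
cabinet_drawer0_handle 0.82 [293.4, 134.3, 339.4, 167.5] 972 [ 0.641 -0.27   0.03 ]
cabinet_drawer0_handle 0.31 [251.9, 190.7, 278.6, 211.7] 363 [0.558 0.045 0.03 ]
mould_lower 0.88 [259.7, 217.6, 331.4, 277.1] 2116 [0.409 0.123 0.03 ]
rock_box 0.83 [171.6, 262.9, 204.9, 301.3] 882 [0.488 0.32  0.03 ]
rock_box 0.34 [294.0, 134.0, 339.0, 168.7] 907 [ 0.64  -0.268  0.03 ]
petri_dish 0.79 [256.4, 192.7, 277.4, 211.1] 333 [0.558 0.045 0.03 ]
loupe 0.66 [221.0, 217.3, 238.6, 232.5] 164 [0.556 0.163 0.03 ]
top [0.451 0.033 1.005] [ 0.143  0.006 -0.99 ] 362.98062314565476
cabinet 0.65 [322.3, 92.4, 410.0, 191.8] 7093 [ 0.738 -0.272  0.03 ]
cabinet_drawer0_handle 0.85 [326.6, 164.6, 408.7, 192.4] 1147 [ 0.627 -0.261  0.03 ]
mould_lower 0.98 [216.4, 229.8, 255.9, 278.2] 1574 [0.429 0.1   0.03 ]
mould_lower 0.21 [141.4, 217.2, 166.9, 238.0] 372 [0.5   0.315 0.03 ]
rock_box 0.85 [141.4, 215.8, 166.8, 236.8] 376 [0.502 0.315 0.03 ]
petri_dish 0.9 [250.3, 183.8, 276.5, 207.8] 369 [0.583 0.02  0.03 ]
loupe 0.51 [212.5, 193.0, 223.3, 204.0] 114 [0.578 0.144 0.03 ]
```

View pics/top.png

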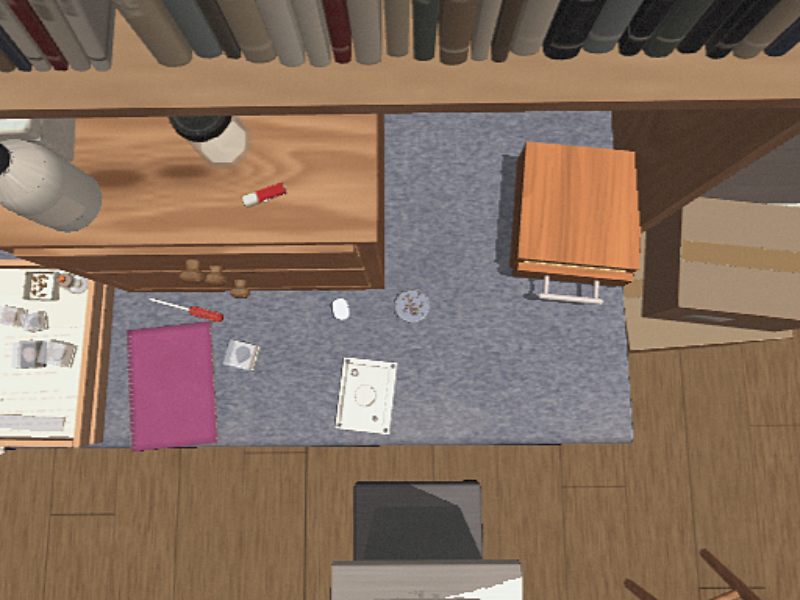

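View pics/scene.png

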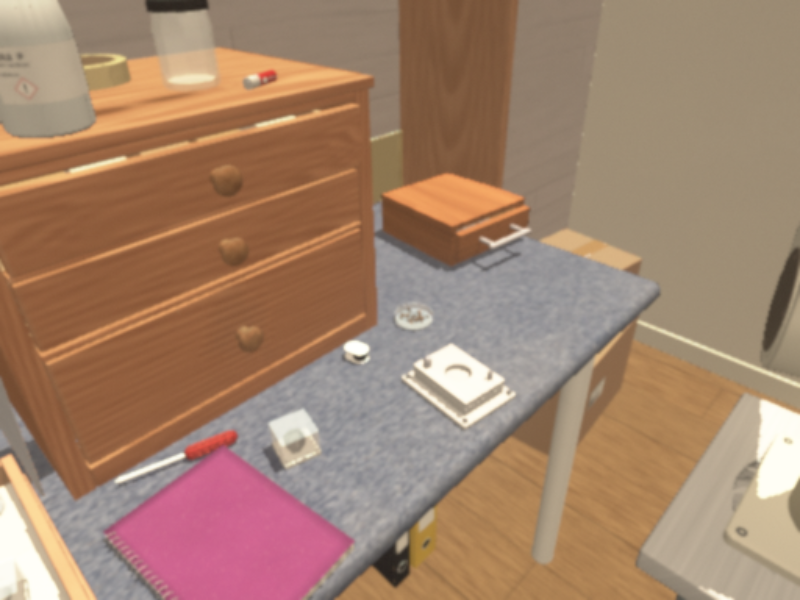

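The top view shows the lower half near (365,396), the cabinet at (578,210), its handle bar from about (541,297) to (602,301), the dish at (412,306), the loupe at (341,309) and the rock box at (241,355). The scene view agrees. Next I fit the handle, the cabinet top and the lower half.

Run:
```python
from h import *
c=camera('top'); im=c['image'].astype(int)
def fit(m,z):
    v,u=np.nonzero(m);P=np.array([atz(c,a,b,z)[:2] for a,b in zip(u,v)],np.float32)*1000
    r=cv2.minAreaRect(P);return np.round(r[0],1),np.round(r[1],1),round(r[2],1)
# bar: bright, low-saturation pixels
s=im.max(2)-im.min(2)
m=np.zeros(s.shape,bool);m[184:197,338:392]=True
bar=m&(im.min(2)>140)&(s<50)
n,l=cv2.connectedComponents(bar.astype(np.uint8));big=l==1+np.argmax([(l==i).sum() for i in range(1,n)])
print('bar',fit(big,0.045),big.sum())
for zz,q in ((.082,'cabinet'),(.03,'mould_lower')):
    r=silhouettes(q,c)[0]['region'];print(q,fit(r,zz),fit(r,0.008))
a=c['image'][215:290,200:275,::-1];b=c['image'][85:200,315:415,::-1]
cv2.imwrite('pics/b.png',np.hstack([cv2.resize(a,(400,400),interpolation=2),cv2.resize(b,(400,400),interpolation=2)]))
w=camera('wrist');o,d=ray(w,256,192);print(o.round(3),(d/np.linalg.norm(d)).round(3),w['K'][0][0],np.round(w['view'][:3,:3],2))
```

```text
bar (array([ 599.2, -252.4]), array([111.6,  26.7]), 84.0) 170
cabinet (array([ 713.3, -256.7]), array([213.5, 269.3]), 83.8) (array([ 734.3, -279.9]), array([230.6, 290.9]), 83.8)
mould_lower (array([430.1,  99.5]), array([ 92.5, 122.9]), 83.1) (array([429.6, 101. ]), array([ 94.5, 125.7]), 83.1)
[ 0.199 -0.465  0.373] [-0.285 -0.081 -0.955] 285.5711375443318 [[ 0.25 -0.97  0.  ]
 [-0.92 -0.23  0.3 ]
 [-0.3  -0.08 -0.95]]
```

View pics/b.png

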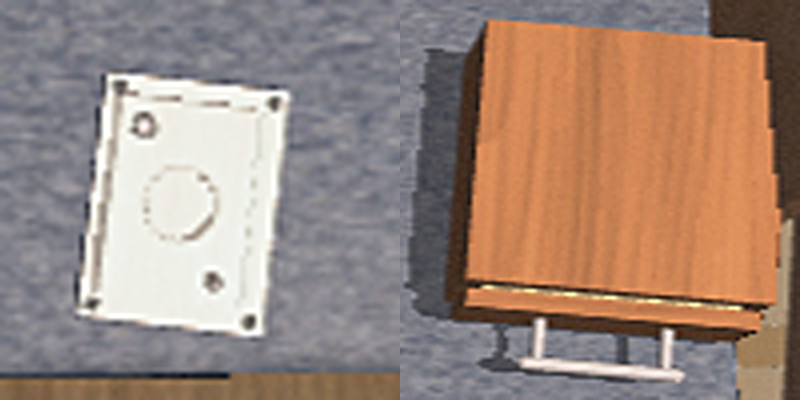

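The left crop shows the wide dowel at (145,125), upper left, and the thin one at (213,281), so the lower half's x axis points roughly along world +x with a yaw near -7°. The right crop shows the bar ends at (522,363) and (684,377).

Run:
```python
from h import *
c=camera('top')
A=atz(c,345.5,189.4,.045);B=atz(c,386,193.2,.045);print('bar',A,B,(A+B)/2,np.linalg.norm(A-B))
print('cab top', [atz(c,315+(x-400)/4,85+y/3.478,.082).round(3)[:2] for x,y in((487,20),(766,42),(775,304),(467,285))])
for x,y in ((145,125),(213,281)): print('dowel',atz(c,200+x*75/400,215+y*75/400,.044).round(4))
print('pocket',atz(c,200+180*75/400,215+204*75/400,.03).round(4))
print('chest',atz(c,383/1.5625,288/1.5625,0).round(3))
s=camera('scene');print('scene',proj(s,[A,B])*1.5625)
```

```text
bar [ 0.59421938 -0.19993684  0.045     ] [ 0.58273354 -0.30689506  0.045     ] [ 0.58847646 -0.25341595  0.045     ] 0.10757316258750721
cab top [array([ 0.856, -0.18 ]), array([ 0.835, -0.364]), array([ 0.631, -0.356]), array([ 0.648, -0.158])]
dowel [0.4677 0.1159 0.044 ]
dowel [0.3921 0.0827 0.044 ]
pocket [0.4289 0.0997 0.03  ]
chest [0.619 0.07  0.   ]
scene [[490.78037208 245.65587569]
 [529.20707748 228.62216604]]
```

>>> drive_tool --increments '[[[33,16.5,0],[0,0,5],0.4],[[33,16.5,0],[0,0,5],0.4],[[33,16.5,0],[0,0,5],0.4],[[33,16.5,0],[0,0,5],0.4],[[33,16.5,0],[0,0,5],0.4],[[33,16.5,0],[0,0,5],0.4],[[33,16.5,0],[0,0,5],0.4],[[33,16.5,0],[0,0,5],0.4]]'

```text
clock: 1.77
eef_pos: [0.3886, -0.3515, 0.2315]
tool_rot: [0.889, 0.458, 0.0, 0.0]
ft_force: [0.4, -0.9, 0.0]
grip_width: 0.0343
grasp_force: 0.0
```

>>> drive_tool --increments '[[[33,16.5,0],[0,0,5],0.4],[[33,16.5,0],[0,0,5],0.4],[[33,16.5,-10],[0,0,5],0.4],[[33,16.5,-10],[0,0,5],0.4],[[33,16.5,-10],[0,0,5],0.4],[[33,16.5,-10],[0,0,5],0.4],[[0,0,0],[0,0,0],0.4],[[0,0,0],[0,0,0],0.4]]'

```text
clock: 2.43
eef_pos: [0.5859, -0.2518, 0.1891]
tool_rot: [0.741, 0.672, -0.001, -0.002]
ft_force: [-0.4, -0.5, -0.2]
grip_width: 0.0342
grasp_force: 0.0
```

Run:
```python
from h import *
c=camera('wrist');save(c,'w1.png',1.3);o=get_obs();print(o['eef_pos'])
g=proj(c,[[.590,-.2534,.045],[.5942,-.1999,.045],[.5827,-.3069,.045]]);print(g,g*1.3)
for s in silhouettes('cabinet_drawer0_handle',c)[:2]:print(s['conf'],s['bbox'])
t=camera('top');print(t['shot'])
```

```text
[ 0.58505663 -0.25295016  0.19023977]
[[257.89662157 183.86927639]
 [257.04668781 131.16201751]
 [255.84185648 231.32344077]] [[335.26560805 239.03005931]
 [334.16069415 170.51062276]
 [332.59441342 300.720473  ]]
0.8 [252.3, 80.6, 319.8, 244.8]
8
```

View pics/w1.png

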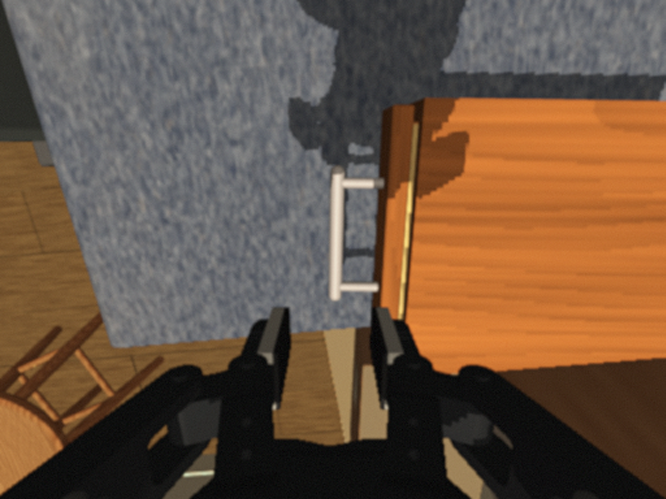

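The bar runs from (338,168) to (335,298) in this picture, 2 mm ahead of my estimate, so its centre is at about (0.591, -0.252). I descend over it and close.

>>> drive_tool --increments '[[[6,1,0],[0,0,0],0.33],[[0,0,-30],[0,0,0],0.33],[[0,0,-35],[0,0,0],0.33],[[0,0,-35],[0,0,0],0.33],[[0,0,-35],[0,0,0],0.33],[[0,0,-20],[0,0,0],0.33],[[0,0,-9],[0,0,0],0.33],[[0,0,0],[0,0,0],0.33]]'

```text
clock: 3.25
eef_pos: [0.5915, -0.2535, 0.0279]
tool_rot: [0.742, 0.67, 0.001, 0.001]
ft_force: [-0.5, 0.0, 1.3]
grip_width: 0.0281
grasp_force: 0.0
```

>>> drive_tool --increments '[[[0,0,0],[0,0,0],0],[[0,0,0],[0,0,0],0],[[0,0,0],[0,0,0],0],[[0,0,0],[0,0,0],0],[[0,0,0],[0,0,0],0]]'

```text
clock: 3.67
eef_pos: [0.592, -0.2537, 0.0291]
tool_rot: [0.742, 0.67, 0.0, 0.002]
ft_force: [-0.9, -1.9, 5.7]
grip_width: 0.0089
grasp_force: 58.9
```

>>> drive_tool --increments '[[[-10,1,0],[0,0,0],0],[[-22,2.3,0],[0,0,0],0],[[-22,2.3,0],[0,0,0],0],[[-22,2.3,0],[0,0,0],0],[[-22,2.3,0],[0,0,0],0],[[-22,2.3,0],[0,0,0],0],[[-22,2.3,0],[0,0,0],0],[[-12,1.3,0],[0,0,0],0]]'

```text
clock: 4.33
eef_pos: [0.4365, -0.2365, 0.0291]
tool_rot: [0.742, 0.671, 0.001, 0.001]
ft_force: [1.2, 1.3, 6.5]
grip_width: 0.0087
grasp_force: 60.3
```

>>> drive_tool --increments '[[[-5,0.5,0],[0,0,0],0],[[-5,0.5,0],[0,0,0],0],[[-4,0.4,0],[0,0,0],0],[[-3,0.3,0],[0,0,0],0],[[0,0,0],[0,0,0],0]]'

```text
clock: 4.75
eef_pos: [0.4211, -0.2348, 0.0291]
tool_rot: [0.742, 0.671, 0.001, 0.001]
ft_force: [-0.4, 1.4, 9.4]
grip_width: 0.0082
grasp_force: 60.7
```

>>> drive_tool --increments '[[[-3,0.3,0],[0,0,0],0],[[-3,0.3,0],[0,0,0],0],[[0,0,0],[0,0,0],0],[[0,0,0],[0,0,0],0]]'

```text
clock: 5.08
eef_pos: [0.419, -0.2345, 0.0291]
tool_rot: [0.741, 0.671, 0.004, 0.004]
ft_force: [8.0, 2.6, 0.7]
grip_width: 0.0086
grasp_force: 59.9
```

The force of 8 N shows the drawer is at its stop. I release and rise.

>>> drive_tool --increments '[[[3,0,0],[0,0,0],0.33],[[0,0,0],[0,0,0],0.33],[[0,0,0],[0,0,0],0.33],[[0,0,20],[0,0,0],0.33],[[0,0,35],[0,0,0],0.33],[[0,0,40],[0,0,0],0.33],[[0,0,40],[0,0,0],0.6],[[0,0,40],[0,0,7],1]]'

```text
clock: 5.75
eef_pos: [0.4158, -0.2337, 0.2036]
tool_rot: [0.699, 0.715, -0.0, -0.001]
ft_force: [1.0, -0.8, -1.2]
grip_width: 0.0514
grasp_force: 0.0
```

>>> drive_tool --increments '[[[10,0,10],[0,0,7.1],1],[[10,0,10],[0,0,7.1],1],[[10,0,10],[0,0,7.1],1],[[10,0,0],[0,0,7.1],1],[[10,0,0],[0,0,7.1],1],[[10,0,0],[0,0,7.1],1],[[10,0,0],[0,0,7.1],1],[[10,0,0],[0,0,7.1],1]]'

```text
clock: 6.42
eef_pos: [0.4967, -0.2341, 0.2317]
tool_rot: [0.272, 0.962, 0.0, -0.001]
ft_force: [0.5, 0.4, 0.1]
grip_width: 0.0851
grasp_force: 0.0
```

>>> drive_tool --increments '[[[10,0,0],[0,0,7.1],1],[[0,0,0],[0,0,7.1],1],[[0,0,0],[0,0,7.1],1],[[0,0,0],[0,0,3],1],[[0,0,0],[0,0,0],1],[[0,0,0],[0,0,0],1]]'

```text
clock: 6.92
eef_pos: [0.5065, -0.2341, 0.2318]
tool_rot: [0.068, 0.998, 0.0, -0.001]
ft_force: [-0.3, -0.2, 0.6]
grip_width: 0.0855
grasp_force: 0.0
```

Run:
```python
from h import *
c=camera('wrist');t=camera('top');save(c,'w2.png',1.3)
for k in (c,t):
  for q in ('mould_upper','cabinet_drawer0_handle'):
    for s in silhouettes(q,k)[:2]:
      v,u=np.nonzero(s['region']);print(q,s['conf'],s['bbox'],atz(k,u.mean(),v.mean(),.045).round(3))
```

```text
mould_upper 0.96 [208.4, 155.1, 278.4, 241.3] [ 0.539 -0.249  0.045]
cabinet_drawer0_handle 0.59 [153.4, 87.9, 337.1, 286.7] [ 0.534 -0.244  0.045]
mould_upper 0.67 [347.8, 191.6, 382.8, 229.6] [ 0.545 -0.24   0.045]
cabinet_drawer0_handle 0.8 [324.0, 164.5, 403.5, 259.9] [ 0.544 -0.238  0.045]
```

View pics/w2.png

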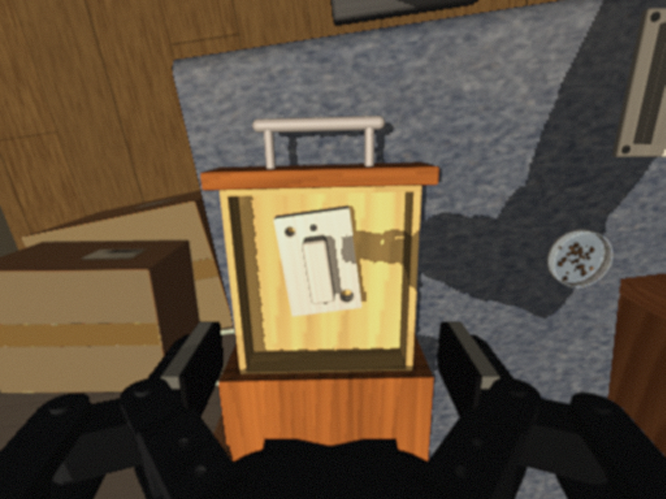

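The drawer is fully out. The upper half shows holes at (347,295), which is the wider one, and (290,231), and its rib runs from (315,240) to (322,300). The wide hole lies toward +x, +y, so it fits roughly this way round.

```bash
cat > up.py <<'E'
from h import *
def upper(c,z0,verbose=1):
    r=silhouettes('mould_upper',c)[0]['region']
    v,u=np.nonzero(r);P=np.array([atz(c,a,b,z0+.018)[:2] for a,b in zip(u,v)],np.float32)*1000
    R=cv2.minAreaRect(P);print('rect',np.round(R[0],1),np.round(R[1],1),round(R[2],1))
E
python3 - <<'E'
from up import *
c=camera('wrist');upper(c,.022)
g=cv2.cvtColor(c['image'],cv2.COLOR_RGB2GRAY).astype(float)
H=[]
for x,y in ((347,295),(290,231)):
    x,y=x/1.3,y/1.3;Y,X=np.mgrid[int(y)-6:int(y)+8,int(x)-6:int(x)+8];w=np.clip(150-g[Y,X],0,None)
    w[np.hypot(X-x,Y-y)>6]=0
    p=(X*w).sum()/w.sum(),(Y*w).sum()/w.sum();H.append(atz(c,*p,.038));print(np.round(p,1),(w>0).sum())
d=H[0]-H[1];print((H[0]+H[1])/2,np.linalg.norm(d),np.degrees(np.arctan2(d[1],d[0]))-31.43)
for p in ((302,243),(327,239),(335,299),(311,305)):print('rib',atz(c,p[0]/1.3,p[1]/1.3,.064).round(4))
print(proj(c,np.vstack([H]))*1.3)
save(c,'up.png',6,(200,145,290,250))
E
```

```text
rect [ 543.  -249.9] [103.6  71.5] 0.7
[265.4 227.4] 64
[222.2 177.5] 40
[ 0.54611345 -0.25088597  0.038     ] 0.084789651806296 -0.2861544434262413
rib [ 0.516  -0.2596  0.064 ]
rib [ 0.5154 -0.2375  0.064 ]
rib [ 0.5727 -0.238   0.064 ]
rib [ 0.5757 -0.2607  0.064 ]
[[345.07061404 295.65701754]
 [288.91280206 230.72694087]]
```

View pics/up.png

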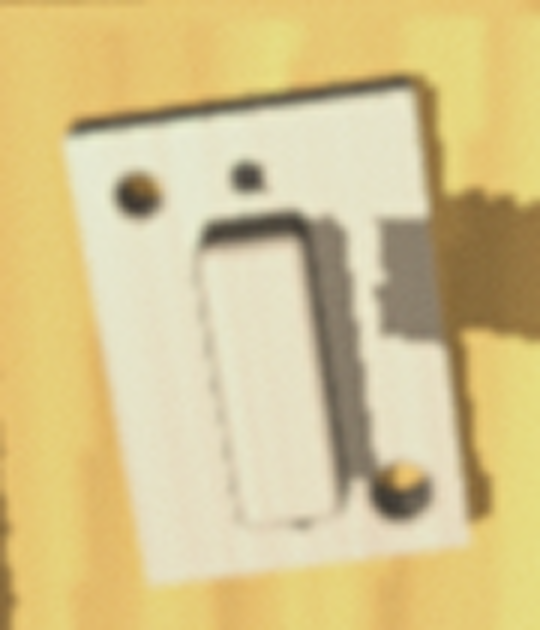

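The crop confirms the wide hole at lower right (400,490) and the rib centred at (272,380). That puts the upper half at (0.545, -0.250) with a yaw of about 0°. I go down over the rib.

>>> drive_tool --increments '[[[19,-8,0],[0,0,4],0.65],[[19,-8,-10],[0,0,3.5],0.65],[[0,0,-40],[0,0,0],0.65],[[0,0,-40],[0,0,0],0.65],[[0,0,-40],[0,0,0],0.65],[[0,0,-35],[0,0,0],0.65],[[0,0,-15],[0,0,0],0.65],[[0,0,0],[0,0,0],0.65]]'

```text
clock: 7.98
eef_pos: [0.5413, -0.2485, 0.047]
tool_rot: [0.001, 1.0, 0.002, -0.005]
ft_force: [-0.7, -0.5, -0.7]
grip_width: 0.0553
grasp_force: 0.0
```

>>> drive_tool --increments '[[[0,0,-7],[0,0,0],0.65],[[0,0,0],[0,0,0],0.65],[[0,0,0],[0,0,0],0.65]]'

```text
clock: 8.23
eef_pos: [0.5464, -0.2508, 0.047]
tool_rot: [0.001, 1.0, -0.001, 0.001]
ft_force: [-0.4, 0.3, 0.8]
grip_width: 0.0554
grasp_force: 0.0
```

>>> drive_tool --increments '[[[0,0,-2],[0,0,0],0.4],[[0,0,0],[0,0,0],0],[[0,0,0],[0,0,0],0],[[0,0,0],[0,0,0],0],[[0,0,0],[0,0,0],0],[[0,0,0],[0,0,0],0]]'

```text
clock: 8.73
eef_pos: [0.546, -0.2504, 0.0447]
tool_rot: [0.001, 1.0, -0.0, 0.001]
ft_force: [-1.2, 1.6, 5.4]
grip_width: 0.0212
grasp_force: 60.0
```

>>> drive_tool --increments '[[[0,0,8],[0,0,0],0],[[0,0,20],[0,0,0],0],[[0,0,25],[0,0,0],0],[[0,0,25],[0,0,0],0],[[0,0,25],[0,0,0],0],[[0,0,25],[0,0,0],0],[[0,0,12],[0,0,0],0],[[0,0,0],[0,0,0],0]]'

```text
clock: 9.4
eef_pos: [0.5465, -0.251, 0.1868]
tool_rot: [0.001, 1.0, -0.001, 0.002]
ft_force: [0.5, 0.0, -3.6]
grip_width: 0.0206
grasp_force: 59.2
```

>>> drive_tool --increments '[[[-12,22,0],[0,0,-1],0],[[-16,30,0],[0,0,-1],0],[[-16,30,0],[0,0,-1],0],[[-16,30,0],[0,0,-1],0],[[-16,30,0],[0,0,-1],0],[[-16,30,0],[0,0,-1],0],[[-16,30,0],[0,0,-1],0],[[-8,18,0],[0,0,0],0]]'

```text
clock: 10.07
eef_pos: [0.4251, -0.0279, 0.1814]
tool_rot: [0.062, 0.998, 0.0, -0.003]
ft_force: [-0.6, 0.3, -3.5]
grip_width: 0.0208
grasp_force: 59.5
```

>>> drive_tool --increments '[[[0,0,0],[0,0,0],0],[[0,0,0],[0,0,0],0]]'

```text
clock: 10.23
eef_pos: [0.4277, -0.0295, 0.1822]
tool_rot: [0.061, 0.998, -0.0, -0.001]
ft_force: [0.5, -0.1, -3.5]
grip_width: 0.0207
grasp_force: 59.5
```

Run:
```python
from up import *
o=get_obs();print(o['eef_pos'],o['tool_rot'],o['grasp_force'],o['ft_force'])
c=camera('wrist');t=camera('top');z=o['eef_pos'][2]-.0447+.022
for k in (c,t):
    upper(k,z)
    for s in silhouettes('mould_lower',k)[:1]:
        v,u=np.nonzero(s['region']);R=cv2.minAreaRect(np.array([atz(k,a,b,.008)[:2] for a,b in zip(u,v)],np.float32)*1000);print('low',s['conf'],s['bbox'],R)
np.save('w.npy',c,allow_pickle=True)
save(c,'w3.png',1.5)
```

```text
[ 0.42772624 -0.02947284  0.18216103] [ 6.11466338e-02  9.98128046e-01 -2.72488084e-04 -1.19135285e-03] 59.52826380729675 [ 0.53429504 -0.13614864 -3.47520639]
rect [425.5 -29.1] [ 70.6 103.2] 83.0
low 0.79 [320.7, 105.0, 415.5, 213.4] ((429.9347229003906, 98.45123291015625), (97.29856872558594, 123.69322204589844), 82.95988464355469)
rect [399.    8.6] [ 4.5 35. ] 89.0
low 0.91 [216.6, 228.6, 254.1, 278.7] ((430.72088623046875, 100.86652374267578), (93.2766342163086, 121.11842346191406), 83.07557678222656)
```

View pics/w3.png

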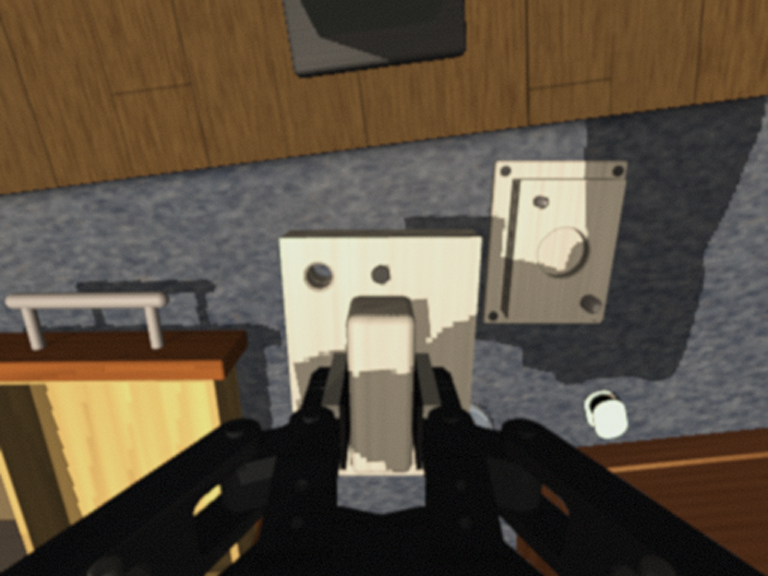

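The wrist view shows both halves at the same yaw, with the upper half's front edge from (281,238) to (480,238) and its small hole at (319,275). On the lower half, the dowels are at (541,202) and (592,302) and the pocket at (563,251). Now the sub-pixel comparison.

Run:
```python
from h import *
c=np.load('w.npy',allow_pickle=True).item();g=cv2.cvtColor(c['image'],cv2.COLOR_RGB2GRAY)
def sub(pts,w=4):
    p=(np.array(pts,np.float32)/1.5).reshape(-1,1,2);return cv2.cornerSubPix(g,p.copy(),(w,w),(-1,-1),(3,50,.01)).reshape(-1,2)
tcp=np.array([.4277,-.0295]);th=np.radians(-7.0);R=np.array([[np.cos(th),-np.sin(th)],[np.sin(th),np.cos(th)]])
zt=.1822-.0447+.022+.018
q=sub([(281,238),(480,238)]);P=[atz(c,*a,zt)[:2] for a in q];print('up front',q*1.5,P,np.linalg.norm(P[0]-P[1]))
for a in P: print(' rel tcp in tool axes',(R.T@(a-tcp)*1000).round(1))
print(' small hole',(R.T@(atz(c,319/1.5,275/1.5,zt-.001)[:2]-tcp)*1000).round(1))
d=P[0]-P[1];print(' yaw',np.degrees(np.arctan2(-d[0]*-1,-d[1]*1)))
q=sub([(496,160),(628,161)]);P=[atz(c,*a,.008)[:2] for a in q];L=np.array([[-62,-47],[-62,47]])/1000
print('low front',q*1.5,P,np.linalg.norm(P[0]-P[1]),[a-R@l for a,l in zip(P,L)])
d=P[1]-P[0];print(' yaw',np.degrees(np.arctan2(-d[0],d[1])))
D=[atz(c,x/1.5,y/1.5,.044)[:2] for x,y in((541,200),(590,300))];d=D[1]-D[0]
print('dowel ctr',sum(D)/2,np.linalg.norm(d),np.degrees(np.arctan2(d[1],d[0]))-31.43)
print('pocket',atz(c,563/1.5,251/1.5,.03))
a=c['image'][95:225,315:425,::-1];cv2.imwrite('pics/lo.png',cv2.resize(a,None,fx=4.6,fy=4.6,interpolation=2))
```

```text
up front [[278.7002  237.53934]
 [481.1568  236.32333]] [array([ 0.37326272, -0.05783162]), array([0.38142833, 0.01159061])] 0.06990081224708408
 rel tcp in tool axes [-50.6 -34.8]
 rel tcp in tool axes [-50.9  35.1]
 small hole [-36.9 -21.6]
 yaw -6.7084397826032856
low front [[496.71832 162.62276]
 [625.26    163.83788]] [array([0.3654645 , 0.06110073]), array([0.37746326, 0.15120246])] 0.09089715710766867 [array([0.43273022, 0.1001945 ]), array([0.43327327, 0.0969969 ])]
 yaw -7.585393844171437
dowel ctr [0.42652608 0.09560446] 0.07945574554393503 -7.025972748528698
pocket [0.42944177 0.0990054  0.03      ]
```

View pics/lo.png

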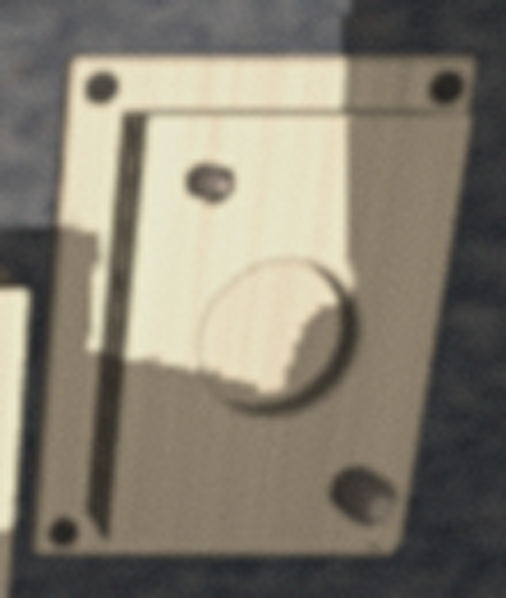

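Run:
```python
from h import *
from scipy.optimize import least_squares
c=np.load('w.npy',allow_pickle=True).item()
px=lambda x,y:np.array([(x+.5)/4.6-.5+315,(y+.5)/4.6-.5+95])
# model points (mm) & crop pixels: foot corners, block corner(s), pocket centre, dowel tops
M=[((-62,-47,8),(70,57)),((-62,47,8),(475,57)),((62,-47,8),(36,553)),((-50,-35,30),(145,113)),((50,-35,30),(107,537)),((0,0,30),(279,336)),((-36,-22,44),(219,179)),((36,22,44),(375,503)),((50,35,30),(396,553))]
P=np.array([m for m,_ in M])/1000.;Q=np.array([px(*q) for _,q in M])
def f(x):
    th=x[2];R=np.array([[np.cos(th),-np.sin(th),0],[np.sin(th),np.cos(th),0],[0,0,1]])
    return ((proj(c,P@R.T+[x[0],x[1],0])-Q)).ravel()
s=least_squares(f,[.43,.099,-.12],loss='soft_l1',f_scale=.7);print(s.x[:2],np.degrees(s.x[2]));print(f(s.x).reshape(-1,2).round(2))
# same with the top camera (earlier unoccluded values): reprojection of the pocket
```

```text
[0.43009685 0.09853167] -7.026909695142399
[[-0.33 -0.99]
 [ 0.61 -1.05]
 [-1.25  0.42]
 [ 0.01 -0.41]
 [-0.56  1.17]
 [-0.39  0.34]
 [ 0.46  0.96]
 [ 0.9   0.86]
 [ 0.16 -2.32]]
```

The fit puts the lower half at (0.430, 0.0985) with a yaw of -7.0°, and the upper half's origin sits -0.8 mm from the TCP along its x. I go above it and look again.

>>> drive_tool --increments '[[[0.5,15,0],[0,0,0],0],[[0.5,25,0],[0,0,0],0],[[0.5,25,-10],[0,0,0],0],[[0.5,25,-20],[0,0,0],0],[[0.5,25,-20],[0,0,0],0],[[0.5,13,-20],[0,0,0],0],[[0,0,-20],[0,0,0],0],[[0,0,-12],[0,0,0],0]]'

```text
clock: 11.2
eef_pos: [0.4314, 0.098, 0.0792]
tool_rot: [0.062, 0.998, -0.0, -0.001]
ft_force: [0.4, -0.0, -3.4]
grip_width: 0.0209
grasp_force: 59.7
```

>>> drive_tool --increments '[[[0,0,0],[0,0,0],0],[[0,0,0],[0,0,0],0]]'

```text
clock: 11.37
eef_pos: [0.4318, 0.0973, 0.0807]
tool_rot: [0.063, 0.998, -0.0, -0.001]
ft_force: [0.2, 0.9, -3.2]
grip_width: 0.0205
grasp_force: 59.7
```

Run:
```python
from h import *
o=get_obs();print(o['eef_pos'],o['tool_rot'],o['ft_force'])
c=camera('wrist');np.save('w4.npy',c,allow_pickle=True)
save(c,'w4.png',3,(130,110,380,300))
```

```text
[0.43180102 0.09731168 0.0807404 ] [ 6.27084031e-02  9.98031333e-01 -3.27951974e-04 -1.00369229e-03] [ 0.19511326  0.87831014 -3.15290554]
```

View pics/w4.png

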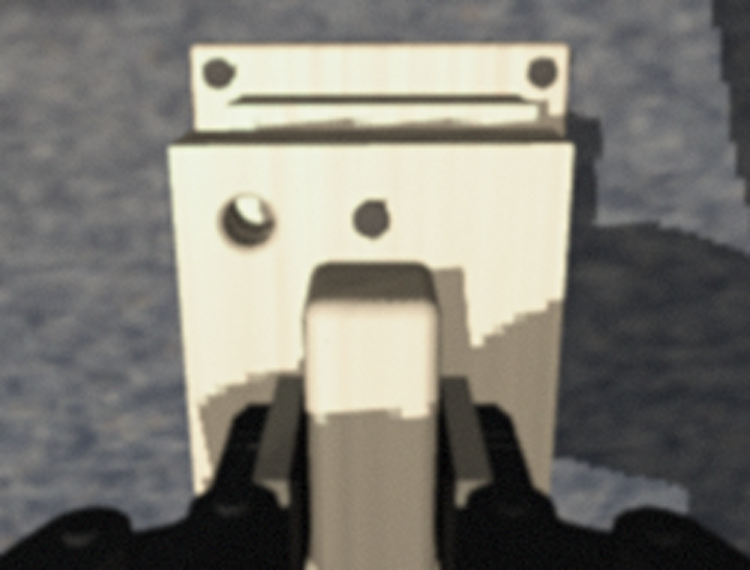

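The close view shows the foot's front corners at (191,44) and (570,44) and the upper half's front corners at (168,146) and (574,144).

Run:
```python
from h import *
c=np.load('w4.npy',allow_pickle=True).item();g=cv2.cvtColor(c['image'],cv2.COLOR_RGB2GRAY).astype(float)
x0,y0=130,110
def edge(row,lo,hi,axis,sign):   # sub-pixel strongest step in crop coordinates averaged over lines
    out=[]
    for k in row:
        l=g[int(y0+k/3),x0+lo//3:x0+hi//3] if axis==0 else g[y0+lo//3:y0+hi//3,int(x0+k/3)]
        d=np.clip(np.diff(cv2.GaussianBlur(l.reshape(1,-1),(5,1),1).ravel())*sign,0,None);i=d.argmax();j=np.arange(max(0,i-2),min(len(d),i+3))
        out.append((d[j]*j).sum()/d[j].sum()+.5+(x0+lo//3 if axis==0 else y0+lo//3))
    return np.median(out)
fl=edge(range(60,110,6),165,220,0,1);fr=edge(range(55,95,6),550,600,0,-1)
ff1=edge(range(215,260,6),25,65,1,1);ff2=edge(range(500,550,6),25,65,1,1)
ul=edge(range(160,180,4),150,195,0,1);ur=edge(range(160,180,4),555,595,0,-1)
uf1=edge(range(190,230,6),128,165,1,1);uf2=edge(range(520,560,6),128,165,1,1)
print(fl,fr,ff1,ff2,'|',ul,ur,uf1,uf2)
tcp=get_obs()['eef_pos'];tr=get_obs()['tool_rot'];a=2*np.arctan2(tr[1],tr[0])-np.pi;print('tcp',tcp.round(4),'yaw',np.degrees(a).round(2))
th=np.radians(-7.0);R=np.array([[np.cos(th),-np.sin(th)],[np.sin(th),np.cos(th)]])
zt=tcp[2]-.0447+.04
loc=lambda u,v,z:R.T@atz(c,u,v,z)[:2]*1000-R.T@tcp[:2]*1000
F=[loc(fl,y0+85/3,.008)[1],loc(fr,y0+75/3,.008)[1],loc(x0+237/3,ff1,.008)[0],loc(x0+525/3,ff2,.008)[0]]
U=[loc(ul,y0+170/3,zt)[1],loc(ur,y0+170/3,zt)[1],loc(x0+210/3,uf1,zt)[0],loc(x0+540/3,uf2,zt)[0]]
print('foot L,R y;front x1,x2',np.round(F,2),'-> centre',np.mean(F[2:])+62,np.mean(F[:2]))
print('upper',np.round(U,2),'-> centre',np.mean(U[2:])+50,np.mean(U[:2]))
```

```text
193.52265470950914 318.69692290583 124.73792251972168 124.42003941240706 | 186.13474415505829 320.426991773488 157.87596674783762 157.39656315273595
tcp [0.4327 0.0974 0.0816] yaw -7.2
foot L,R y;front x1,x2 [-44.43  48.35 -63.91 -63.84] -> centre -1.8797672328034878 1.9620012657028099
upper [-34.8   34.98 -51.96 -51.98] -> centre -1.9714109917624967 0.08852232547207706
```

The lower half is 1.9 mm further along +y than the upper half and already aligned in x and yaw. I correct that and lower gently.

>>> drive_tool --increments '[[[0.3,1.9,0],[0,0,0],0],[[0,0,-6],[0,0,0],0],[[0,0,-6],[0,0,0],0],[[0,0,-3],[0,0,0],0],[[0,0,-3],[0,0,0],0],[[0,0,0],[0,0,0],0],[[0,0,0],[0,0,0],0]]'

```text
clock: 12.0
eef_pos: [0.4322, 0.0996, 0.0631]
tool_rot: [0.062, 0.998, -0.0, -0.0]
ft_force: [0.1, -0.2, -4.0]
grip_width: 0.0208
grasp_force: 59.8
```

>>> drive_tool --increments '[[[0,0,-2],[0,0,0],0],[[0,0,-2],[0,0,0],0],[[0,0,-1],[0,0,0],0],[[0,0,0],[0,0,0],0],[[0,0,0],[0,0,0],0]]'

```text
clock: 12.42
eef_pos: [0.4321, 0.0996, 0.058]
tool_rot: [0.062, 0.998, -0.0, -0.0]
ft_force: [0.0, -0.4, -3.9]
grip_width: 0.0207
grasp_force: 59.7
```

>>> drive_tool --increments '[[[0,0,-2],[0,0,0],0],[[0,0,-1],[0,0,0],0],[[0,0,-1],[0,0,0],0],[[0,0,0],[0,0,0],0],[[0,0,0],[0,0,0],0]]'

```text
clock: 12.83
eef_pos: [0.4321, 0.0996, 0.054]
tool_rot: [0.062, 0.998, -0.0, -0.0]
ft_force: [-1.5, -0.9, -4.7]
grip_width: 0.0207
grasp_force: 59.7
```

>>> drive_tool --increments '[[[0,0,-1],[0,0,0],0],[[0,0,0],[0,0,0],0],[[0,0,0],[0,0,0],0]]'

```text
clock: 13.08
eef_pos: [0.4321, 0.0996, 0.0531]
tool_rot: [0.062, 0.998, -0.0, -0.0]
ft_force: [-2.5, -1.1, -2.5]
grip_width: 0.0204
grasp_force: 59.9
```

>>> drive_tool --increments '[[[0,0,-0.5],[0,0,0],0],[[0,0,0],[0,0,0],0],[[0,0,0],[0,0,0],0]]'

```text
clock: 13.33
eef_pos: [0.4321, 0.0996, 0.0528]
tool_rot: [0.062, 0.998, -0.0, -0.0]
ft_force: [-3.0, -1.4, -1.5]
grip_width: 0.0206
grasp_force: 60.1
```

>>> drive_tool --increments '[[[-0.5,-0.2,0],[0,0,0],0],[[0,0,-0.5],[0,0,0],0],[[0,0,0],[0,0,0],0],[[0,0,0],[0,0,0],0]]'

```text
clock: 13.67
eef_pos: [0.432, 0.0996, 0.0527]
tool_rot: [0.062, 0.998, 0.0, 0.0]
ft_force: [-4.6, -0.9, 2.5]
grip_width: 0.0206
grasp_force: 60.5
```

>>> drive_tool --increments '[[[0,0,-0.5],[0,0,0],0],[[0,0,0],[0,0,0],0],[[0,0,0],[0,0,0],0]]'

```text
clock: 13.92
eef_pos: [0.432, 0.0996, 0.0526]
tool_rot: [0.062, 0.998, 0.0, 0.0]
ft_force: [-6.6, -0.9, 7.9]
grip_width: 0.0207
grasp_force: 61.3
```

>>> drive_tool --increments '[[[-0.7,0,0],[0,0,0],0],[[0,0,-0.5],[0,0,0],0],[[0,0,0],[0,0,0],0],[[0,0,0],[0,0,0],0],[[0,0,0],[0,0,0],0]]'

```text
clock: 14.33
eef_pos: [0.432, 0.0996, 0.0526]
tool_rot: [0.062, 0.998, 0.0, 0.001]
ft_force: [-6.6, -0.8, 11.1]
grip_width: 0.0208
grasp_force: 61.7
```

Run:
```python
from h import *
for n in('wrist','wrist','wrist'):
    c=camera(n);o=get_obs();print(o['ft_force'].round(1),o['ft_torque'].round(2),o['eef_pos'].round(4),o['tool_rot'].round(4))
save(c,'w5.png',2,(130,110,380,300))
s=camera('scene')
for q in('mould_lower','mould_upper'):
    for r in silhouettes(q,s)[:1]:print(q,r['conf'],r['bbox'])
```

```text
[-5.9 -1.  10.6] [-0.34  1.18  0.  ] [0.432  0.0996 0.0526] [6.230e-02 9.981e-01 2.000e-04 1.000e-03]
[-5.9 -1.4 10.9] [-0.29  1.24 -0.02] [0.432  0.0996 0.0526] [6.230e-02 9.981e-01 2.000e-04 1.000e-03]
[-5.7 -1.4  9.8] [-0.35  1.26 -0.03] [0.432  0.0996 0.0526] [6.230e-02 9.981e-01 2.000e-04 1.000e-03]
mould_lower 0.71 [258.0, 231.4, 328.9, 276.5]
mould_upper 0.81 [266.3, 219.9, 322.7, 259.0]
```

View pics/w5.png

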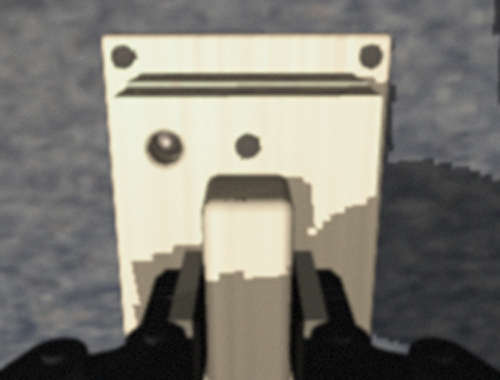

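Run:
```python
from up import *
c=camera('wrist');g=cv2.cvtColor(c['image'],cv2.COLOR_RGB2GRAY).astype(int)
for u in (215,235,255,275,295):print(u,g[124:164,u])
th=np.radians(-7);R=np.array([[np.cos(th),-np.sin(th)],[np.sin(th),np.cos(th)]])
o=np.array([.4313,.0998])
for n,x,z in(('foot',-62,.008),('block base',-50,.008),('block top',-50,.03),('upper top',-50,.048)):
    print(n,[np.round(proj(c,[*(o+R@[x/1e3,y/1e3]),z])[0],1) for y in(-20,20)])
```

```text
215 [111 104 109 155 205 230 238 238 238 237 237 237 239 238 237 237 238 237
 237 238 239 234 177  99  75  80 124 180 190 145  92  76  77 107 173 227
 239 237 236 237]
235 [108 101 111 157 205 230 236 237 237 236 236 236 236 237 237 237 236 237
 236 237 238 232 174 101  74  75 114 180 192 141  88  75  77 107 174 229
 238 237 237 237]
255 [102  96 108 155 200 226 232 234 233 232 232 233 234 233 233 234 233 232
 232 234 234 226 167  94  73  80 119 172 168 125  84  72  73 115 190 231
 235 235 234 235]
275 [106 105 116 165 209 227 234 235 235 236 235 235 235 236 236 236 235 234
 235 235 237 230 172 104  78  73 116 172 168 120  78  72  77 119 189 230
 235 234 234 234]
295 [111 100 116 165 208 229 233 234 234 234 233 234 233 234 233 234 234 233
 234 234 236 230 171  99  75  79 120 171 170 122  86  74  72 114 188 228
 234 232 233 233]
foot [array([221.6, 128. ]), array([284.4, 127.7])]
block base [array([222.3, 146.8]), array([283.8, 146.6])]
block top [array([218.3, 152.5]), array([287.6, 152.2])]
upper top [array([214.2, 158.3]), array([291.6, 158. ])]
```

>>> drive_tool --increments '[[[-0.6,-0.2,0],[0,0,0],0],[[0,0,-0.3],[0,0,0],0],[[0,0,0],[0,0,0],0],[[0,0,0],[0,0,0],0],[[0,0,0],[0,0,0],0],[[0,0,0],[0,0,0],0],[[0,0,0],[0,0,0],0],[[0,0,0],[0,0,0],0]]'

```text
clock: 15.35
eef_pos: [0.432, 0.0996, 0.0526]
tool_rot: [0.062, 0.998, 0.0, 0.002]
ft_force: [-4.4, -1.1, 11.5]
grip_width: 0.0207
grasp_force: 61.8
```

The press is steady: 11.5 N at the wrist plus about 3.4 N of weight gives about 15 N, with the height fixed at the seated value. I check the drawer and the bystanders, then hand in.

Run:
```python
from h import *
t=camera('top')
for q in('cabinet_drawer0_handle','mould_lower','rock_box','petri_dish','loupe'):
    for r in silhouettes(q,t)[:1]:print(q,round(r['conf'],2),r['bbox'])
for i in range(3):
    camera('wrist');print(get_obs()['ft_force'].round(1))
print(job_done())
```

```text
cabinet_drawer0_handle 0.82 [323.0, 167.8, 405.3, 257.7]
mould_lower 0.65 [242.9, 234.0, 252.3, 251.1]
rock_box 0.62 [142.9, 219.3, 163.1, 234.6]
petri_dish 0.67 [249.2, 183.1, 276.2, 209.2]
loupe 0.43 [211.9, 194.1, 224.3, 203.1]
[-6.  -1.2 10.8]
[-6.3 -1.2 11.9]
[-5.1 -1.7 10.2]
the job is handed in; nothing more can be done
None
```

I handed the job in with the drawer out at its stop and the upper half on the lower half, held by its rib and pressed at about 15 N. No verdict came back; the wrist force, tool height and last wrist view all fit the halves being fully seated, and the last top view shows the rock box, petri dish and loupe undisturbed.

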